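# Unclamp the sample block

## Task

Two toggle clamps stand on the bench: one holds a rectangular sample block, the other a round puck. Flip the handle of the clamp that holds the rectangular block right over so that the clamp springs open and stays open, then take the block out and set it down, flat and the same way up, in the shallow tray; lower it in, do not drop it. Leave the other clamp shut.

Things in the scene. Friction and masses are not known exactly. Their poses are not given: they have to be found in the camera images.
- clamp_handle (a joint): Swing of the handle of the clamp on the rectangular block, rad: 0 shut (upright), 1.65 open (lying level, away from the block and roughly from the robot). A spring holds it: 5 to 8 N on its upper part push it over; let go before 0.75 it springs back, past 0.85 it flips fully open. The presser arm rises with it, ending upright, 170 mm high, 90 mm from the block's centre.
- clamp_grip (a point): Point on the axis of that handle (upright black rubber bar, 16 mm thick), 100 mm from its pivot and 15 mm below its top; the pivot is 60 mm above the bench. Axes turn with the handle: z along it to its top, x the way it must be pushed to open (straight away from the block), y along the pivot.
- sample_block: Steel block 50 x 32 x 40 mm (x, y, z), 0.2 to 0.45 kg, four copper screws on top. Origin: centre of its underside. It stands on the clamp's plate, 12 mm above the bench; the shut handle is 90 mm off along its +x. Presser foot on its top. Stops 6 mm high at its two x ends; its y sides are free, so grip it across y, 32 mm, and lift straight up.
- tray: Shallow open aluminium tray fixed to the bench between the clamps: outside 140 x 160 mm (x, y), walls 4 mm thick and 12 mm high, floor 4 mm thick. Origin: centre of its underside, on the bench.
- clamp2_handle (a joint): Handle of the other, identical clamp, which holds a round steel puck 44 mm across, 40 mm high: 0 shut; leave it shut. Each clamp stands on a fixed aluminium plate 200 x 90 x 12 mm; the two are left and right of the tray, either way round.

How it is judged:
On the way, in this order (a step that is already met when the one before it is completed fails the run):
1. the handle of the clamp on the rectangular block is flipped over to open (past 1.4 rad) (value of joint clamp_handle above 1.4 rad), for 0.2 s.
2. the block is lifted clear of the clamp's plate by the fingers (underside over 30 mm above the bench) (height (world z) of sample_block above 0.03 m and contact force between the fingers and sample_block above 0.5 N), for 0.1 s.
3. the block is lowered into the tray while still held (underside within 16 mm of the tray's floor) (z of sample_block in the frame of tray below 0.02 m and x of sample_block in the frame of tray between -0.065 and 0.065 m and y of sample_block in the frame of tray between -0.075 and 0.075 m and contact force between the fingers and sample_block above 0.5 N), for 0.05 s.
At the end, for the whole second after the job is handed in: The rectangular block stands flat on the tray's floor inside the walls (origin within 60 mm in x, 70 mm in y of the tray's centre, under 8 mm above its underside), same way up (tilt < 0.1 rad), at rest; its clamp is open (> 1.4 rad), the other shut (< 0.3 rad) (x of sample_block in the frame of tray between -0.06 and 0.06 m and y of sample_block in the frame of tray between -0.07 and 0.07 m and z of sample_block in the frame of tray below 0.008 m and angle between sample_block's own z axis and vertical below 0.1 rad and linear speed of sample_block below 0.02 m/s and value of joint clamp_handle above 1.4 rad and value of joint clamp2_handle below 0.3 rad); the robot touches nothing.
It fails at once if the other clamp is flipped open or half open (over 0.5 rad) (value of joint clamp2_handle above 0.5 rad).
It fails at once if the block is tipped over (tilt over 0.8 rad) (angle between sample_block's own z axis and vertical above 0.8 rad).
It also fails if it takes over 54 s, if anything falls off the work surface, if the arm or the gripper's body presses on something with over 40 N, if the wrist force passes 120 N, or if a joint passes its speed limit or range.

## Robot

A 7-joint arm with a two-finger parallel gripper is mounted at the origin on the work surface. World frame = base frame: x ahead of the robot, y to its left, z up, the work surface at z = 0. Lengths are in m, angles in rad, forces in N, time in s.
With the tool pointing down it reaches from about 0.425 to 0.95 m from the base axis. Payload 4.7 kg.
Tool frame: the origin (TCP) lies on the centre line of the jaws, within the pads' length; the fingertips stand robot.nose_length ahead of it and the grasp point (between the pads) lies 8 mm behind it (robot.nose_length is the distance from the TCP to the fingertips, in m); z points along the fingers, x is the direction in which the jaws open and shut, and the axes are right-handed (so a half turn about z gives the same grasp; the last joint's range is limited). The gripper opens to 85 mm and grips with 20 to 120 N. Pads are 22 mm wide; open, the fingers measure 114 mm over their backs; the gripper's body (76 mm by 85 mm) begins 54 mm behind the grasp point. The pads swing forward as they close: fully open they stand 13 mm farther back than shut.
Start: joints at [1.315, 0.469, -0.049, 1.532, 0.024, 1.141, -0.082], TCP at [0.152, -0.658, 0.242] pointing down, gripper open.
Joint ranges: [-2.59, 2.59], [-0.33, 1.99], [-1.39, 1.29], [0.1, 2.45], [-1.04, 4.18], [0.21, 1.99], [-2.66, 2.66]. Speed limits (rad/s): [2.57, 2.57, 3.14, 3.14, 3.14, 3.14, 3.14].

## Interface

Orientations are given as [roll, pitch, yaw] about the fixed x, y, z axes, in that order (R = Rz(yaw) Ry(pitch) Rx(roll)).
In Python, from plant import robot gives the robot as it stands. Calls block until the motion is done:
- robot.goto(position, orientation): joint-space move of the TCP to a pose.
- robot.move_straight(position, vel=0.15, attitude=None, contact_N=None): straight line of the TCP; attitude=None keeps the orientation; vel is the mean speed in m/s. With contact_N (N) it stops when the force on the tool has changed by that much, and returns True; else False.
- robot.move_joints(angles): joint-space move.
- robot.grip(opening, strength=None): opening from 0.0 (shut) to 1.0 (fully open); strength is the grip in N (None keeps the last); returns when the fingers have stopped.
- robot.sleep(seconds).
- robot.inverse_kinematics(position, orientation): joint angles nearest the present ones, or None.
- robot.sense(): the state.
- robot.grab_frame(name): name is "side" or "top"; returns a dict with "image" (384x512x3 uint8, red, green, blue), "range_z" (384x512 float32, m along the optical axis (not along the pixel's ray), 0 where there is no reading), "fx", "fy", "cx", "cy" (pixels), "dist_coeffs" ([k1, k2, p1, p2, k3] as OpenCV has them; the pictures are not rectified), "R" (3x3) and "t" (3): a world point X has camera coordinates R X + t. Camera axes: x right, y down, z forward; pixel columns grow to the right and rows downward; lengths in m; the calibration is good to about 2 mm. A picture is of the moment at which its call begins.
A pose or a line that the arm cannot do raises robot.IKError and nothing moves.
- robot.close_job(): hands the job in, once; it reports no verdict.
The state is a dict: "t": time; "joint_pos": joint angles; "joint_velocities": joint speeds; "effort": joint torques, N m; "tcp_pos": TCP position; "tcp_rot": TCP orientation; "wrist_force": force on the tool from outside, world axes, zero at the start; "torque": the same for the moment, N m; "opening": opening from 0.0 (shut) to 1.0 (fully open).
Only numpy, scipy, OpenCV 4.12 (cv2) and the standard library are available. Lean on these libraries where they do the work, as an engineer would, in place of code of your own. Each camera call takes 0.05 s, during which the arm holds its last target.

## Working session

There is one attempt and no reset: what is moved stays moved. The work goes in short steps, each a Python script; the robot and the scene stay as the last script left them, time stands still between calls to the robot, and variables do not carry over. Pictures are saved under pics/ and viewed, and the job is handed in when it is done.

```bash
ls; mkdir -p pics
python3 - <<'E'
from plant import robot
import cv2,numpy as np
for n in("side","top"):
    f=robot.grab_frame(n)
    cv2.imwrite(f"pics/{n}0.png",f["image"][:,:,::-1]); np.savez(f"{n}0.npz",**f)
    print(n,f["fx"],f["cx"],f["cy"],f["dist_coeffs"],-np.array(f["R"]).T@f["t"],np.array(f["R"])[2])
s=robot.sense();print(s["t"],s["tcp_pos"],s["tcp_rot"],s["opening"],robot.nose_length)
E
```

```text
pics
side 356.64832217787125 250.00314048090414 191.58662207867178 [-0.09782923  0.          0.          0.          0.        ] [ 0.18734571 -0.36185614  0.65496383] [ 0.4739756   0.504326   -0.72180497]
top 458.155433180131 258.7002297112859 196.36350226390553 [0.02420357 0.         0.         0.         0.        ] [ 0.4019561  -0.02158163  1.18369983] [ 0.10615476 -0.00118981 -0.99434891]
0.1 [ 0.15168304 -0.65721521  0.24136398] [ 3.14157383e+00  1.76421668e-03 -1.34402669e+00] 1.0018660042524354 0.011
```

View pics/side0.png

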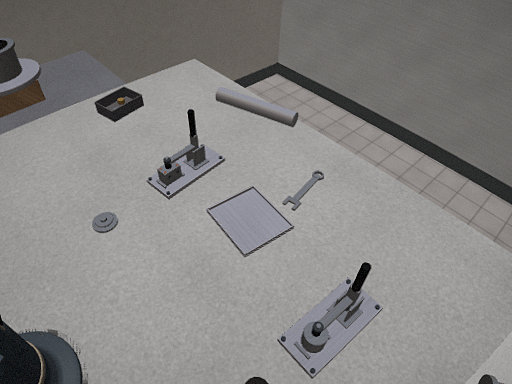

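View pics/top0.png

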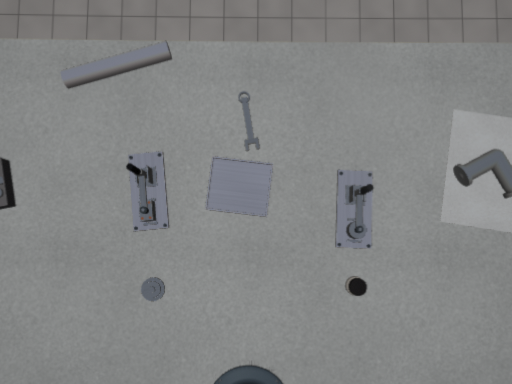

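The side view shows the rectangular block in the left clamp (block at about (168,174), handle (192,125)). The puck is in the right clamp at (313,340), and the tray is at (250,220). In the top view the block clamp is at (148,195), the tray at (240,187) and the puck clamp at (355,210). Next I'll measure from the range data.

```bash
cat > h.py <<'E'
import numpy as np,cv2
def cloud(f):
    K=np.array([[f["fx"],0,f["cx"]],[0,f["fy"],f["cy"]],[0,0,1.]])
    v,u=np.mgrid[0:384,0:512]
    p=cv2.undistortPoints(np.stack([u,v],-1).reshape(-1,1,2).astype(float),K,np.array(f["dist_coeffs"],float)).reshape(384,512,2)
    z=f["range_z"]; c=np.dstack([p[...,0]*z,p[...,1]*z,z])
    X=(c-np.array(f["t"]).ravel())@np.array(f["R"])
    X[z<=0]=np.nan
    return X
def proj(f,P):
    K=np.array([[f["fx"],0,f["cx"]],[0,f["fy"],f["cy"]],[0,0,1.]])
    r,_=cv2.Rodrigues(np.array(f["R"],float))
    return cv2.projectPoints(np.array(P,float).reshape(-1,3),r,np.array(f["t"],float),K,np.array(f["dist_coeffs"],float))[0].reshape(-1,2)
E
python3 - <<'E'
from h import *
a=dict(np.load("top0.npz"));b=dict(np.load("side0.npz"))
A=cloud(a);B=cloud(b)
np.set_printoptions(precision=4,suppress=True)
for n,C,boxes in(("top",A,dict(cl=(115,145,180,240),tray=(200,150,280,222),c2=(330,160,380,255))),("side",B,dict(cl=(140,100,235,200),tray=(200,180,300,260),c2=(270,255,390,384)))):
  for k,(u0,v0,u1,v1) in boxes.items():
    P=C[v0:v1,u0:u1].reshape(-1,3);P=P[~np.isnan(P[:,0])]
    print(n,k,"bench z",np.median(P[:,2]),"hist",np.histogram(P[:,2],bins=np.arange(-.01,.2,.01))[0])
    lo,hi=(.002,.009) if k=="tray" else (.009,.016)
    Q=P[(P[:,2]>lo)&(P[:,2]<hi)]
    if len(Q)>10:
        r=cv2.minAreaRect((Q[:,:2]*1000).astype(np.float32)); print(" rect",r)
    if k!="tray":
        for l,h in((.045,.06),(.09,.12),(.12,.15),(.15,.2)):
            Q=P[(P[:,2]>l)&(P[:,2]<h)]
            if len(Q): print("  z",l,h,len(Q),Q.mean(0),Q.min(0),Q.max(0))
for n,f,(u0,v0,u1,v1) in(("a",a,(110,140,190,240)),("b",b,(140,100,240,200))):
    cv2.imwrite(f"pics/crop_{n}.png",cv2.resize(f["image"][v0:v1,u0:u1,::-1],None,fx=6,fy=6,interpolation=cv2.INTER_CUBIC))
E
```

```text
top cl bench z 0.0032739866172798444 hist [1438 2262 1669   56   39   59  164   91  222   29    5   18    9    9
    8    8   10   10   41    0]
 rect ((540.5428466796875, 262.363037109375), (200.13134765625, 90.24793243408203), 6.199174880981445)
  z 0.045 0.06 210 [0.4968 0.2532 0.052 ] [0.4618 0.239  0.0452] [0.5957 0.2792 0.06  ]
  z 0.09 0.12 32 [0.5731 0.2604 0.1059] [0.5669 0.2557 0.0906] [0.5807 0.2739 0.1196]
  z 0.12 0.15 25 [0.5717 0.2614 0.1341] [0.567  0.2582 0.1211] [0.5808 0.2687 0.1464]
  z 0.15 0.2 61 [0.5736 0.2639 0.1694] [0.5666 0.2578 0.1508] [0.5825 0.2731 0.1782]
top tray bench z 0.002889522431282425 hist [1152 4284  299    0    0    0    0    0    0    0    0    0    0    0
    0    0    0    0    0    0]
 rect ((556.7855834960938, 27.482467651367188), (186.29547119140625, 206.87301635742188), 0.44189009070396423)
top c2 bench z 0.01024775149866005 hist [ 892 1432 1685   47   33   51  154   91  218   27    7   14    6    7
    9    8    5   10   40    0]
 rect ((497.60333251953125, -266.7475891113281), (90.37142944335938, 199.7030792236328), 87.74870300292969)
[... 1164 characters left out ...]
078125), (245.24212646484375, 257.298828125), 48.98329544067383)
side c2 bench z 0.0019571604176682298 hist [1655 8758 3340   85   75   76  388  135  474   81   37   48   29   29
   34   37   35   38   81    0]
 rect ((497.1343688964844, -267.6468811035156), (91.34330749511719, 200.977783203125), 87.91000366210938)
  z 0.045 0.06 421 [ 0.4462 -0.2696  0.0529] [ 0.4197 -0.2883  0.0451] [ 0.5503 -0.2452  0.0598]
  z 0.09 0.12 114 [ 0.528  -0.2703  0.104 ] [ 0.5244 -0.279   0.0902] [ 0.5381 -0.2589  0.1196]
  z 0.12 0.15 100 [ 0.5265 -0.2705  0.1358] [ 0.5238 -0.2773  0.1203] [ 0.5323 -0.2616  0.15  ]
  z 0.15 0.2 154 [ 0.5286 -0.2699  0.1682] [ 0.5235 -0.2771  0.1501] [ 0.5395 -0.2618  0.1775]
```

View pics/crop_a.png

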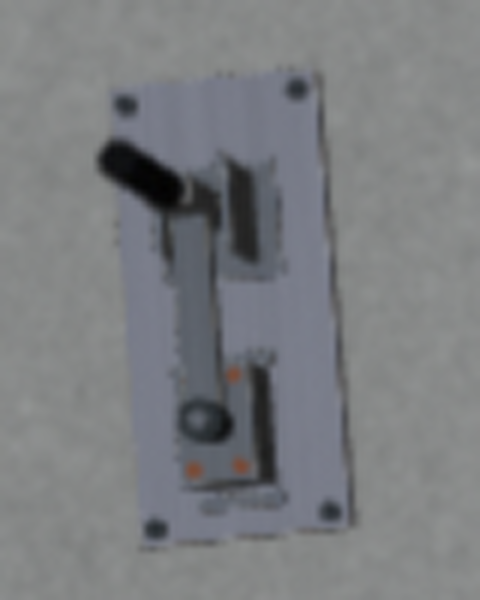

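View pics/crop_b.png

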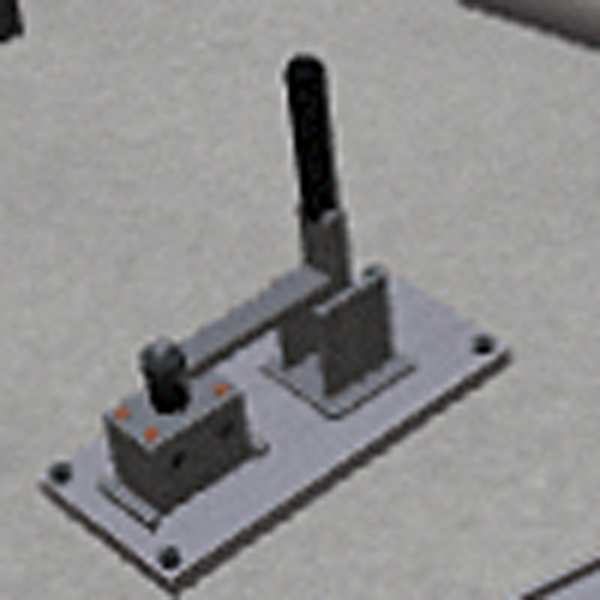

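The top crop shows the block with its copper screws at crop pixels (193,470), (240,465) and (232,375), the presser foot at (205,420) and the handle at (140,172). Next I'll fit the block, handle and tray precisely.

```bash
python3 - <<'E'
from h import *
np.set_printoptions(precision=4,suppress=True)
a=dict(np.load("top0.npz"));b=dict(np.load("side0.npz"))
def rect(Q):
    r=cv2.minAreaRect((Q[:,:2]*1000).astype(np.float32));return np.round(cv2.boxPoints(r).tolist(),1).tolist(),[np.round(x,1) for x in r]
for n,f,ub,tb in(("top",a,(115,145,180,240),(205,154,275,218)),("side",b,(140,100,235,200),(203,184,297,258))):
    C=cloud(f)
    P=C[ub[1]:ub[3],ub[0]:ub[2]].reshape(-1,3);P=P[~np.isnan(P[:,0])]
    m=(P[:,0]>.4)&(P[:,0]<.66)&(P[:,1]>.2)&(P[:,1]<.33);P=P[m]
    print(n,"plate",rect(P[(P[:,2]>.008)&(P[:,2]<.016)]))
    print("block",rect(P[(P[:,2]>.046)&(P[:,2]<.056)&(P[:,0]<.515)]))
    for l in np.arange(.085,.18,.015):
        Q=P[(P[:,2]>l)&(P[:,2]<l+.015)]; print(" h",l,len(Q),(Q[:,:2].min(0)+Q[:,:2].max(0))/2,np.ptp(Q,axis=0)[:2])
    T=C[tb[1]:tb[3],tb[0]:tb[2]].reshape(-1,3)
    T=T[(T[:,0]>.46)&(T[:,0]<.65)&(abs(T[:,1]-.03)<.12)]
    print("trayrim",rect(T[(T[:,2]>.0075)&(T[:,2]<.014)]),(T[:,2]>.0075).sum())
E
python3 - <<'E'
from h import *
a=dict(np.load("top0.npz"))
cv2.imwrite("pics/tray.png",cv2.resize(a["image"][145:225,195:285,::-1],None,fx=6,fy=6,interpolation=cv2.INTER_CUBIC))
E
```

```text
top plate ([[436.3, 296.8], [445.8, 206.8], [644.7, 227.8], [635.2, 317.8]], [array([540.5, 262.3]), array([200. ,  90.5]), np.float64(6.0)])
block ([[460.2, 271.3], [463.2, 238.2], [512.4, 242.7], [509.3, 275.8]], [array([486.3, 257. ]), array([49.3, 33.3]), np.float64(5.2)])
 h 0.085 12 [0.5746 0.2647] [0.0129 0.018 ]
 h 0.1 22 [0.5738 0.2648] [0.0138 0.0182]
 h 0.115 14 [0.5739 0.2633] [0.013 0.01 ]
 h 0.13 15 [0.5739 0.2638] [0.0138 0.0098]
 h 0.14500000000000002 11 [0.5722 0.2627] [0.0095 0.009 ]
 h 0.16 38 [0.5745 0.2655] [0.0159 0.0153]
 h 0.175 13 [0.5741 0.2646] [0.0115 0.0101]
trayrim ([[475.1, -43.4], [614.8, -59.4], [633.1, 100.3], [493.4, 116.4]], [array([554.1,  28.5]), array([160.8, 140.6]), np.float64(83.4)]) 591
side plate ([[434.6, 296.6], [444.8, 204.6], [646.2, 227.0], [635.9, 319.0]], [array([540.4, 261.8]), array([202.6,  92.5]), np.float64(6.3)])
block ([[459.1, 270.3], [462.1, 237.6], [512.5, 242.2], [509.5, 275.0]], [array([485.8, 256.3]), array([50.6, 32.9]), np.float64(5.3)])
 h 0.085 38 [0.5301 0.2649] [0.0979 0.0207]
 h 0.1 37 [0.5751 0.264 ] [0.0155 0.0158]
 h 0.115 32 [0.5731 0.2634] [0.0139 0.01  ]
 h 0.13 30 [0.5742 0.2631] [0.0155 0.0106]
 h 0.14500000000000002 33 [0.5723 0.2634] [0.0128 0.0138]
 h 0.16 42 [0.5738 0.2651] [0.0153 0.0147]
 h 0.175 8 [0.5723 0.2646] [0.013 0.01 ]
trayrim ([[475.3, -44.1], [641.9, -61.7], [658.7, 97.6], [492.1, 115.2]], [array([567. ,  26.7]), array([160.2, 167.5]), np.float64(84.0)]) 595
```

View pics/tray.png

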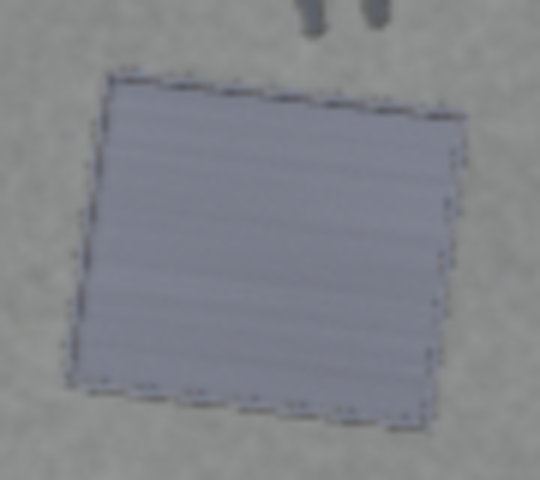

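The measurements agree: 
- **Plate:** 200x90.
- **Block:** 50x33, centre (0.486, 0.2565).
- **Handle:** (0.574, 0.2645), 88 mm from the block.
- **Clamp yaw:** about 0.098 rad.
- **Tray:** centre (0.554, 0.0285), yaw about -0.115 rad.

Next I'll flip the handle with the fingers closed.

```bash
cat >> h.py <<'E'
BL=np.array([.486,.2567]);HD=np.array([.574,.2645]);YAW=.098
ux=np.array([np.cos(YAW),np.sin(YAW)])
E
python3 - <<'E'
from h import *
from plant import robot
for y in(YAW-np.pi/2,YAW+np.pi/2):
  for p in([.4,.2,.3],[*(HD+.1*ux),.14],[*BL,.03],[.554,.0285,.05]): print(y,p,robot.inverse_kinematics(p,[np.pi,0,y]))
robot.grip(0.0)
print(robot.nose_length,robot.sense()["opening"],robot.sense()["tcp_pos"])
robot.move_straight([.15,-.6,.33],vel=.25)
p=HD-.055*ux
robot.goto([*p,.30],[np.pi,0,YAW-np.pi/2])
s=robot.sense();print(s["t"],s["tcp_pos"],s["tcp_rot"],s["joint_pos"])
E
```

```text
-1.4727963267948965 [0.4, 0.2, 0.3] [-0.51101741  0.04150709 -0.04861095  1.96354644  0.00222257  1.13658903
 -2.0333179 ]
-1.4727963267948965 [np.float64(0.6735201841970541), np.float64(0.27428432099761774), 0.14] [-0.0154557   0.74852443 -0.70930579  1.46043494  0.51396158  1.12344549
 -2.28917467]
-1.4727963267948965 [np.float64(0.486), np.float64(0.2567), 0.03] [-0.03382132  0.65908634 -0.70505583  1.97267918  0.62929313  0.74002447
 -2.59209596]
-1.4727963267948965 [0.554, 0.0285, 0.05] [ 0.24879522  0.57117749 -0.49287367  1.96098976  0.40488996  0.70676444
 -1.96343377]
1.6687963267948966 [0.4, 0.2, 0.3] [ 0.63089702  0.23718747 -1.34095815  1.91790415  0.25005209  1.17992553
  0.86811565]
1.6687963267948966 [np.float64(0.6735201841970541), np.float64(0.27428432099761774), 0.14] [ 0.19613642  0.96941939 -1.20362479  1.44663126  0.91015416  1.34523986
  0.6109578 ]
1.6687963267948966 [np.float64(0.486), np.float64(0.2567), 0.03] [ 0.10050488  0.74605952 -0.90972874  1.96568407  0.80270122  0.84039408
  0.40819264]
1.6687963267948966 [0.554, 0.0285, 0.05] [ 0.39122359  0.624859   -0.69107441  1.95299291  0.56788651  0.76594331
  1.03813694]
0.011 -0.0025216298710830803 [ 0.15182117 -0.65772679  0.24233429]
4.7 [0.51977649 0.25825252 0.29989219] [ 3.14152417e+00 -3.79477062e-04 -1.47437972e+00] [ 0.07654383  0.37265892 -0.80328697  1.65680739  0.28172527  1.2327945
 -2.26133065]
```

Run:
```python
from h import *
from plant import robot
p=HD-.045*ux
robot.move_straight([*p,.155],vel=.15)
q=HD-.010*ux
print("contact",robot.move_straight([*q,.150],vel=.05,contact_N=2.5),robot.sense()["tcp_pos"],robot.sense()["wrist_force"])
q=HD+.075*ux
robot.move_straight([*q,.128],vel=.06)
s=robot.sense();print(s["t"],s["tcp_pos"],s["wrist_force"])
robot.sleep(.2)
for n in("side","top"):
    f=robot.grab_frame(n); cv2.imwrite(f"pics/{n}1.png",f["image"][:,:,::-1])
    if n=="side": cv2.imwrite("pics/side1c.png",cv2.resize(f["image"][80:220,120:270,::-1],None,fx=4,fy=4))
```

```text
contact True [0.55700791 0.26277783 0.15034922] [-0.29738096  0.42929686 -0.56108563]
8.125 [0.64840468 0.27193977 0.12817482] [-0.72951264 -0.75748393  0.40724678]
```

View pics/side1c.png

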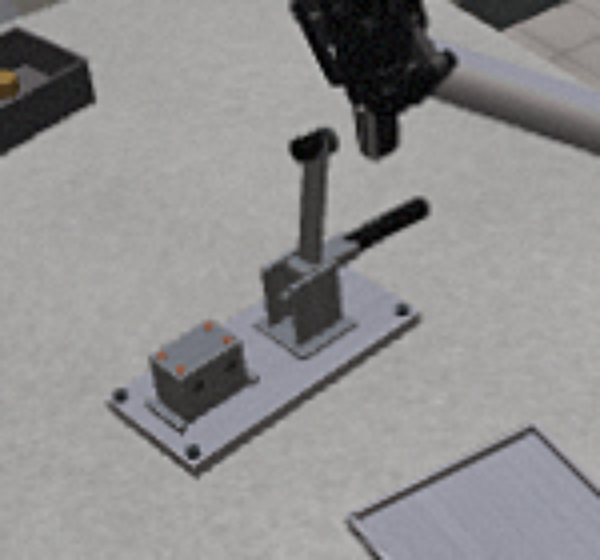

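The clamp is open: in the crop the presser is upright at (312,200), the handle lies level at (390,222), and the block still stands at (198,360). I'll lift, re-measure the bare block top and go for it.

Run:
```python
from h import *
from plant import robot
np.set_printoptions(precision=4,suppress=True)
p=HD+.075*ux
robot.move_straight([*p,.33],vel=.25)
robot.grip(1.0)
for n,ub in(("side",(140,100,240,205)),("top",(115,145,180,240))):
    f=robot.grab_frame(n);C=cloud(f);np.savez(n+"2.npz",**f)
    P=C[ub[1]:ub[3],ub[0]:ub[2]].reshape(-1,3)
    P=P[(P[:,0]>.44)&(P[:,0]<.53)&(P[:,1]>.22)&(P[:,1]<.3)]
    Q=P[(P[:,2]>.048)&(P[:,2]<.057)]
    print(n,len(Q),cv2.minAreaRect((Q[:,:2]*1000).astype(np.float32)),Q[:,2].mean())
    P=C.reshape(-1,3);P=P[(abs(P[:,0]-.55)<.04)&(abs(P[:,1]-.262)<.05)&(P[:,2]>.12)&(P[:,2]<.2)]
    if len(P):print(" presser",P.min(0),P.max(0))
s=robot.sense();print(s["t"],s["wrist_force"])
cv2.imwrite("pics/side2.png",np.load("side2.npz")["image"][:,:,::-1])
```

```text
side 212 ((486.0576171875, 256.5302429199219), (52.39542770385742, 33.578941345214844), 9.30188274383545) 0.05268772774448548
 presser [0.5814 0.2596 0.1203] [0.5897 0.2753 0.1579]
top 0 ((0.0, 0.0), (0.0, 0.0), 0.0) nan
10.2667 [ 0.203  -0.3099 -0.6387]<stdin>:12: RuntimeWarning: Mean of empty slice.
  ret = ret.dtype.type(ret / rcount)
```

View pics/side2.png

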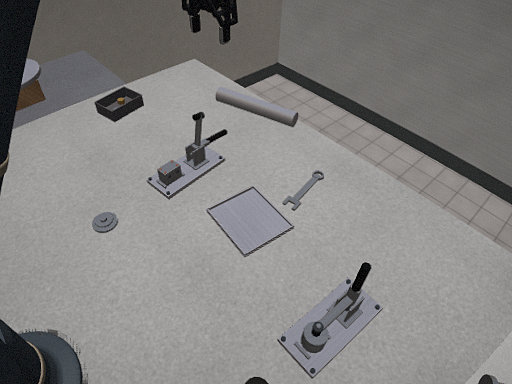

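Run:
```python
from h import *
from plant import robot
np.set_printoptions(precision=4,suppress=True)
robot.move_straight([*BL,.30],vel=.25,attitude=[np.pi,0,.1-np.pi/2])
print(robot.sense()["joint_pos"])
robot.move_straight([*BL,.08],vel=.2)
print("hit",robot.move_straight([*BL,.031],vel=.06,contact_N=6))
print(robot.sense()["tcp_pos"],robot.sense()["wrist_force"])
robot.grip(0.0,strength=60)
s=robot.sense();print(s["t"],s["opening"],s["wrist_force"])
f=robot.grab_frame("side");cv2.imwrite("pics/side3.png",cv2.resize(f["image"][80:220,120:270,::-1],None,fx=4,fy=4))
```

```text
[ 0.0882  0.3161 -0.8136  1.7222  0.2448  1.2069 -2.2606]
hit False
[0.4862 0.257  0.0313] [-0.4369  0.3833  0.1433]
13.8417 0.3629335062499305 [-0.8295  0.3123  2.7373]
```

View pics/side3.png

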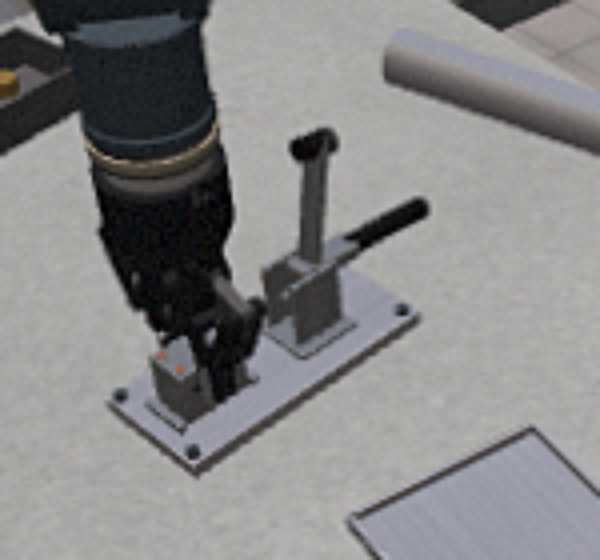

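Opening is 0.363, about 31 mm, so the block is gripped. In the crop the near finger is at (228,370) on the block's y side.

Run:
```python
from h import *
from plant import robot
np.set_printoptions(precision=4,suppress=True)
robot.move_straight([*BL,.15],vel=.1)
robot.sleep(.2)
s=robot.sense();print(s["t"],s["opening"],s["wrist_force"],s["torque"])
robot.move_straight([.554,.0285,.15],vel=.15,attitude=[np.pi,0,-.115-np.pi/2])
robot.move_straight([.554,.0285,.06],vel=.12)
s=robot.sense();print(s["t"],s["opening"],s["wrist_force"],s["joint_pos"])
f=robot.grab_frame("side");cv2.imwrite("pics/side4.png",cv2.resize(f["image"][130:270,170:320,::-1],None,fx=4,fy=4))
```

```text
15.4333 0.36650534644317073 [-0.4381 -0.3154 -2.3249] [-0.0047 -0.0123  0.0245]
18.0667 0.3659899479243217 [ 0.4052  0.2818 -2.1247] [ 0.3146  0.5752 -0.5823  1.9516  0.4566  0.7458 -2.2216]
```

View pics/side4.png

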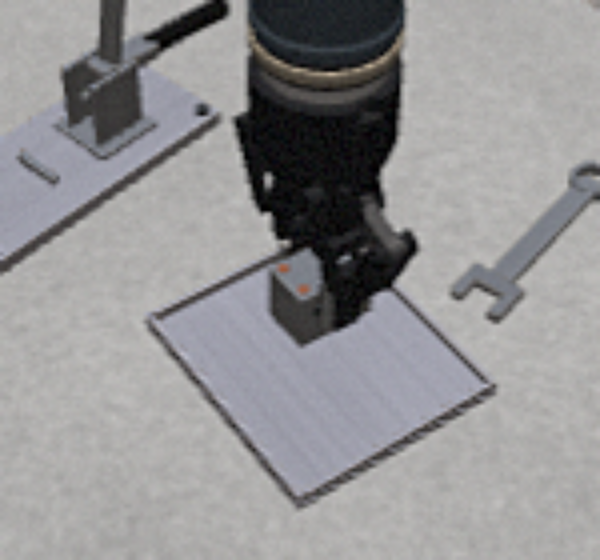

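The block is held level over the tray, with its front corner at crop pixel (302,340). I'll lower it until it touches the floor.

Run:
```python
from h import *
from plant import robot
np.set_printoptions(precision=4,suppress=True)
robot.move_straight([.554,.0285,.030],vel=.06)
c=robot.move_straight([.554,.0285,.019],vel=.02,contact_N=4)
robot.sleep(.2)
s=robot.sense();print(c,s["t"],s["opening"],s["wrist_force"],s["tcp_pos"])
f=robot.grab_frame("side");cv2.imwrite("pics/side5.png",cv2.resize(f["image"][130:270,170:320,::-1],None,fx=4,fy=4))
```

```text
True 19.3833 0.36499568497459306 [-0.5632 -0.3525  5.5837] [0.5544 0.0285 0.0234]
```

View pics/side5.png

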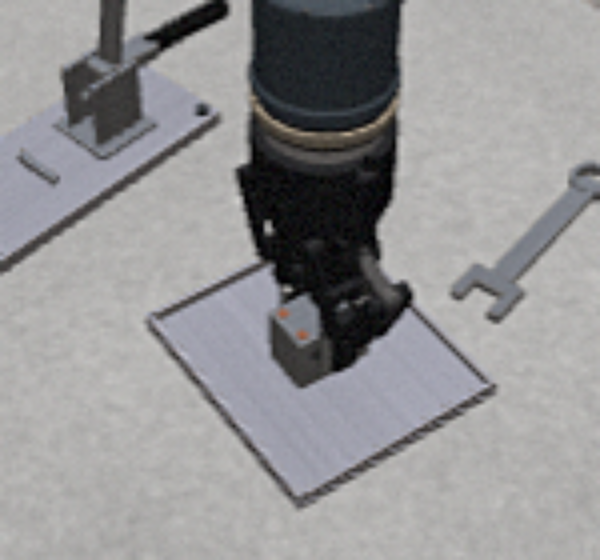

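Contact came at z = 0.0234, and I expected 0.023, so the block is on the tray floor inside the walls. Now I'll release, retreat and check.

Run:
```python
from h import *
from plant import robot
np.set_printoptions(precision=4,suppress=True)
robot.grip(0.75); robot.sleep(.2)
robot.move_straight([.554,.0285,.10],vel=.08)
robot.move_straight([.50,.0285,.36],vel=.25)
robot.goto([.42,-.1,.42],[np.pi,0,-.115-np.pi/2])
robot.sleep(.3)
for n in("side","top"):
    f=robot.grab_frame(n);cv2.imwrite(f"pics/{n}6.png",f["image"][:,:,::-1])
    C=cloud(f).reshape(-1,3)
    Q=C[(abs(C[:,0]-.554)<.07)&(abs(C[:,1]-.0285)<.07)&(C[:,2]>.036)&(C[:,2]<.06)]
    if len(Q)>20:
        nrm=np.linalg.svd(Q-Q.mean(0))[2][2]
        print(n,len(Q),cv2.minAreaRect((Q[:,:2]*1000).astype(np.float32)),Q[:,2].mean(),nrm)
s=robot.sense();print(s["t"],s["wrist_force"],s["tcp_pos"])
```

```text
side 288 ((554.6937866210938, 27.588151931762695), (34.76548385620117, 50.9178466796875), 86.9228515625) 0.04416732910178708 [-0.0455 -0.0846  0.9954]
top 253 ((554.843505859375, 28.34391212463379), (32.20800018310547, 50.621559143066406), 83.68201446533203) 0.04428572874756331 [-0.0165 -0.0072  0.9998]
23.4667 [ 0.2788  0.2738 -0.1782] [ 0.4203 -0.0994  0.4197]
```

View pics/side6.png

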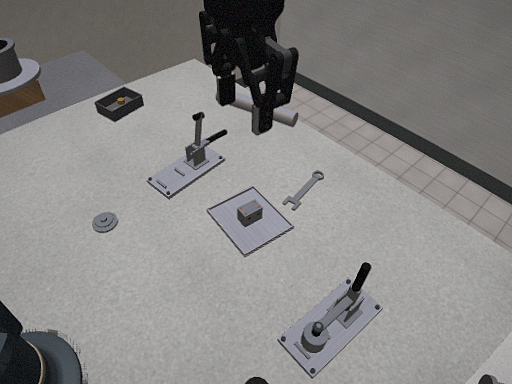

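View pics/top6.png

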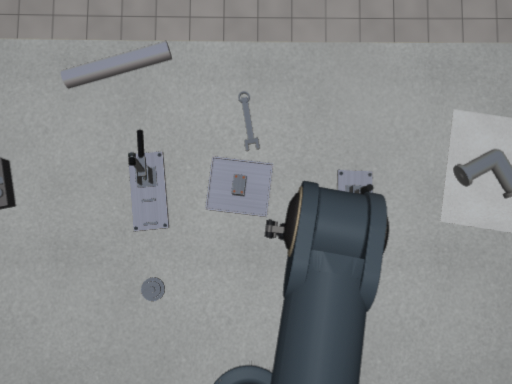

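The block stands in the tray at (250,213) in the side view and (239,186) in the top view. Its clamp is open at (205,135) and the other handle is upright at (362,276). The block top is at 44 mm, which is the 4 mm floor plus 40 mm, so it stands flat.

```bash
python3 -c "
from plant import robot
robot.close_job()"
```

```text
the job is handed in; nothing more can be done
```

The rectangular block now stands flat in the tray, its clamp is open and the other clamp is still shut. I handed the job in at about 23.5 s on the robot's clock. The hand-in reports no verdict, so this rests on my own checks.

I pushed the handle over with the closed fingers. Then I gripped the block across its 32 mm sides, lifted it straight up, and lowered it until it touched the tray floor (TCP at 23.4 mm, expected about 23) before letting go.

**Last checks, with the arm clear of everything:**
- **Position:** the block's centre is within about 1 mm of the tray's measured centre in both cameras.
- **Height:** the block's top is at 44 mm, which matches the 4 mm floor plus the 40 mm block.
- **Clamps:** in the pictures the block's clamp is open with its handle level, and the puck clamp's handle is upright. I did not measure either handle's angle.

**Checks that disagreed:**
- **Tilt after placing:** the top camera gave about 0.02 rad. The side camera gave about 0.10 rad, right at the limit. I put the side reading down to points from the block's side faces getting into its fit, and went with the top camera.
- **Block yaw before gripping:** the last side view gave 9.3°, against about 5 to 6° from the earlier views. I used 5.7°, and the grip closed on about 31 mm as expected.
- **Missed reading:** the top camera gave no reading of the block just before the grasp.

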